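Clamp an agar plate in the plate press with its ratchet knob

ROBOT

A 6-joint arm with a two-finger parallel gripper is mounted at the origin on a cart in front of the work surface, level with it; the furniture and walls round the work are solid. World frame = base frame: x ahead of the robot, y to its left, z up, the work surface at z = 0. Lengths are in m, angles in rad, forces in N, time in s.
With the tool pointing down it reaches from about 0.375 to 0.9 m from the base axis. Payload 3.1 kg.
Tool frame: the origin (TCP) lies midway between the tips of the shut fingers; the grasp point (between the pads) lies 19 mm behind it; z points along the fingers, y is the line along which they close (so a half turn about z gives the same grasp; the last joint's range is limited). The gripper opens to 85 mm and grips with 20 to 120 N. Pads are 22 mm wide; open, the fingers measure 114 mm over their backs; the gripper's body (76 mm by 85 mm) begins 54 mm behind the grasp point. The pads swing forward as they close: fully open they stand 13 mm farther back than shut.
Start: joints at [-1.526, 0.527, 1.433, -0, 1.181, -0.178], TCP at [0.138, -0.61, 0.231] pointing down, gripper open.
Joint ranges: [-3.08, 3.08], [-0.75, 2.2], [0.22, 2.44], [-1.43, 4.57], [0, 2.65], [-2.85, 2.85]. Speed limits (rad/s): [2.79, 2.79, 3.14, 3.14, 3.14, 3.14].

INTERFACE

Orientations are given as a unit quaternion [w, x, y, z].
In Python, from bench import r gives the robot as it stands.
- The arm moves only by the tool step_arm, never from a script. Its argument "increments" is a list that holds one entry, the list of rows, each a list of 7 numbers: the shift along the world's x, y, z in units of 40 mm (1.0 is 40 mm), then the turn, a rotation vector about the world's x, y, z in units of 6 degrees (1.0 is 6 degrees), then the opening, from 0 (shut) to 1 (fully open). In form: [[[x, y, z, wx, wy, wz, grip], ...]]. A call has exactly 5 rows; each row shifts and turns the commanded pose from where the row before left it; what a row does not reach is not made up. A row lasts 1/8 s, in which the tool goes at most 62.5 mm and 10.7 degrees, less where a joint would pass 70% of its speed; a pose out of reach is approached as far as the arm can. A call is refused whole if a number of a shift passes 1 or a number of a turn 1, either way. A call with a gripper value outside its range is refused whole. The fingers move at their own pace and stop on an object; "newtons" is the grip in N (left out, the last holds). Time passes only in rows, so rows that do not move let the fingers close, or fill a call up. It gives the time, the measured TCP pose, the force, the opening and the grip force at its end, in the units of the state.
- r.state(): the state, without advancing time (a new reading comes with each control period).
- r.snapshot(name): name is "scene" or "side" or "wrist"; returns the picture (480x640x3 uint8, blue, green, red); there is no depth.
- r.camera_info(name): a dict with "mtx" (3x3 intrinsics, pixels), "dist" ([k1, k2, p1, p2, k3] as OpenCV has them; the pictures are not rectified), "R" (3x3) and "t" (3): a world point X has camera coordinates R X + t; the wrist camera has in their place "hand_eye" (4x4, takes a point from camera to tool coordinates, whose origin is the TCP and whose axes are the flange's). Camera axes: x right, y down, z forward; pixel columns grow to the right and rows downward; lengths in m; the calibration is good to about 2 mm. A picture is of the moment at which its call begins: read the wrist's pose just before it. camera_info takes no time and is no camera call.
- r.sign_off(): hands the job in; it is judged then, once.
The state is a dict: "clock": time; "joint_pos": joint angles; "dq": joint speeds; "tau": joint torques, N m; "ee_pos": TCP position; "eef_rot": TCP orientation; "wrist_force": force on the tool from outside, world axes, zero at the start; "wrist_torque": the same for the moment, N m; "opening": finger opening in m; "finger_force": force on a finger pad.
Only numpy, scipy, OpenCV 4.12 (cv2) and the standard library are available. Lean on these libraries where they do the work, as an engineer would, in place of code of your own. Each camera call takes 0.05 s, during which the arm holds its last target. There are 200 camera calls.

TASK

Gently slide the agar plate that waits in the mouth of the small plate press between its guides until it is fully home against the back stop, without squeezing or ramming it. Then turn the ratchet knob on top of the press clockwise, seen from above, until the foot has come down on the plate and the knob slips at its set torque: let it slip at least two full clicks but never more than five (12 clicks make one turn), then let go with the plate still home under the foot. Leave the other things on the bench where they stand.

Things in the scene. Friction and masses are not known exactly. Their poses are not given: they have to be found in the camera images.
- press: plate press fixed to the bench: aluminium bed 172 x 172 mm (x, y), 6 mm thick; origin under its centre, x axis from the open mouth (front, -x) to the back stop, z up. Two steel guides 9 mm high on the bed, 97 mm apart and straight from x = 10 to 74 mm, flaring at the mouth to 149 mm apart at x = -75 mm
- nest (a point): point on the bed's top (z = 6 mm of the press) on the knob's axis, at x = 20, y = 0 mm of the press; axes as the press. The plate's origin lies here when it is home. The steel back stop crosses the bed, its front face 46 mm further in x, its top at z = 20 mm
- bridge (a point): centre of the top of the cross bar, at x = 20, y = 0, z = 52 mm of the press. The bar is 30 mm wide in x, 138 mm long in y, 12 mm thick, on two posts outside the guides (at y = -63 and 63 mm); it carries the foot below and the knob above
- plate: closed agar plate, round, 93 mm diameter, 16 mm high, about 50 g (hidden, varies), origin at the centre of its underside; it lies loose on the bed in the mouth of the guides, 35 to 50 mm short of home and up to 6 mm to the side. To be pushed with closed fingers at its rim.
- foot: round dark pressing foot, 44 mm diameter, 6 mm thick, under the cross bar on the knob's axis; origin at the centre of its underside. It moves only up and down; it starts 3.5 to 10 mm above the height of the plate's top and goes down 32 mm for each turn of the steep screw.
- knob_grip (a point): centre of the ratchet knob: upright black ribbed cylinder, 35 mm diameter, 26 mm high, from z = 59 to 85 mm of the press (this point at z = 72 mm); it keeps this height as it turns. Clockwise from above lowers the foot. A steel collar, 30 mm diameter with a small tab, sits just below it and turns with the screw. The screw holds itself when let go
- ratchet (a joint): angle by which the knob has slipped on the collar, rad: 0 at the start and about 0 while both turn together (about 0.11 N m); once the foot presses the plate the collar stops and the knob slips, this grows, and the torque swings between 0.1 and 0.2 N m with every click, pressing the plate with up to 20 N. One click is 0.524 rad
- timer: bystander: white bench timer, 64 x 64 x 20 mm, to the left of the press; origin under its centre
- tape_roll: bystander: roll of tape lying flat, 58 mm diameter, 19 mm high, to the right of the press; origin under its centre
- dropper: bystander: brown dropper bottle, 31 mm diameter, 88 mm high, standing to the right behind the press; origin under its centre
- plate_lid: bystander: empty plate lid lying rim down, 93 mm diameter, 13 mm high, to the left of the press; origin under its centre
Mind the look-alikes: they are no part of the job. Of the things shaped like the press, the aluminium one is meant.

How it is judged:
By the outcome, as a careful person would: the job done as asked, in the order asked, and still so for the second after the job is handed in, with the robot touching nothing.
It also fails if it takes over 64 s, if anything falls off the work surface, if the arm or the gripper's body presses on something with over 40 N, if the wrist force passes 120 N, or if a joint passes its speed limit or range.

## Working session

There is one attempt and no reset: what is moved stays moved. The work goes in short steps, Python scripts to look and compute and a tool call to move; the robot and the scene stay as the last step left them, time stands still between calls to the robot, and variables do not carry over. Pictures are saved under pics/ and viewed, at most 10 in all, crops included, and the job is handed in when it is done.

Besides the shell and the picture viewer there is one more tool, called after "Call:" by a JSON object that holds its "name" and its "arguments". step_arm: Moves the arm, as the interface text tells. Its arguments: {"type":"object","properties":{"increments":{"type":"array","items":{"type":"array","items":{"type":"array","items":{"type":"number"}}}},"newtons":{"type":"number"}},"required":["increments"]}

```bash
mkdir -p pics; ls; python3 - <<'E'
from bench import r
import cv2
print(r.state())
for n in("scene","side"):
    cv2.imwrite(f"pics/{n}0.png",r.snapshot(n))
    i=r.camera_info(n);print(n,i)
print(r.camera_info("wrist"))
E
```

```text
pics
{'clock': 0.0, 'joint_pos': array([-1.52651695e+00,  5.28469974e-01,  1.43392187e+00,  1.94896588e-05,
        1.18137948e+00, -1.78478073e-01]), 'dq': array([-0.00084426,  0.00056566, -0.00059729, -0.00150722,  0.0013406 ,
       -0.00101043]), 'tau': array([-1.70086911e-03, -4.42354524e+01, -1.78026956e+01, -2.67204405e-04,
        8.50843498e-03, -1.19983733e-05]), 'ee_pos': array([ 0.13808988, -0.60881582,  0.23032505]), 'eef_rot': array([-1.08627689e-03,  9.93803622e-01,  1.11144836e-01,  8.20295864e-05]), 'wrist_force': array([-0.54220544,  0.16726141, -0.17690804]), 'wrist_torque': array([-0.04062857, -0.01585464, -0.00996737]), 'finger_force': 0.0, 'opening': 0.08523524482085756}
scene {'mtx': array([[456.10160483,   0.        , 320.91606004],
       [  0.        , 456.10160483, 249.92434492],
       [  0.        ,   0.        ,   1.        ]]), 'dist': array([-0.12039773,  0.        ,  0.        ,  0.        ,  0.        ]), 'R': array([[ 0.87973335, -0.47545278, -0.00372741],
       [-0.36926562, -0.67827411, -0.63528508],
       [ 0.29951985,  0.56025787, -0.77226872]
[... 409 characters left out ...]
      [ 0.1371139 ,  0.72345084, -0.67662298]]), 't': array([-0.57465774,  0.13102425,  1.1655167 ])}
{'mtx': array([[423.35166433,   0.        , 313.84478949],
       [  0.        , 423.35166433, 238.17482894],
       [  0.        ,   0.        ,   1.        ]]), 'dist': array([-0.03342726,  0.        ,  0.        ,  0.        ,  0.        ]), 'hand_eye': array([[-6.63021039e-04, -9.61012932e-01, -2.76502632e-01,
         7.09962433e-02],
       [ 9.99999724e-01, -5.44583993e-04, -5.05125738e-04,
         2.75323278e-04],
       [ 3.34853459e-04, -2.76502891e-01,  9.61013028e-01,
        -1.42238367e-01],
       [ 0.00000000e+00,  0.00000000e+00,  0.00000000e+00,
         1.00000000e+00]])}
```

View pics/scene0.png

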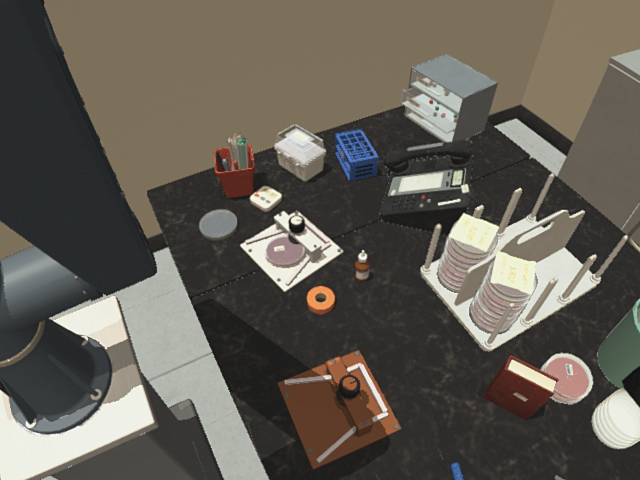

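View pics/side0.png

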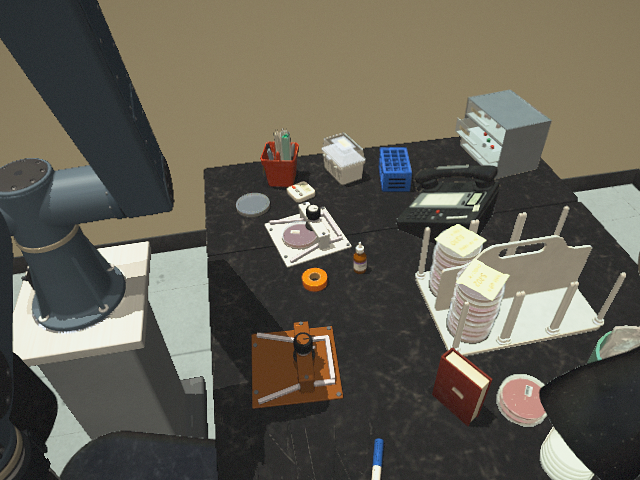

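The scene view shows two presses: a bright aluminium one at (291,248) with a pinkish plate in its mouth, and a copper-brown one at (340,405) without a plate. The aluminium one fits the description. The side view shows it at (308,236). I'll confirm with an enlarged crop and measure it.

```bash
cat > h.py <<'E'
import cv2, numpy as np
from bench import r
from scipy.spatial.transform import Rotation as Ro
def cam(n,st=None):
    i=r.camera_info(n)
    if n=="wrist":
        st=st or r.state(); q=st["eef_rot"]; T=np.eye(4); T[:3,:3]=Ro.from_quat([q[1],q[2],q[3],q[0]]).as_matrix(); T[:3,3]=st["ee_pos"]
        M=np.linalg.inv(T@i["hand_eye"]); i["R"],i["t"]=M[:3,:3],M[:3,3]
    return i
def ray(i,uv):
    p=cv2.undistortPoints(np.array(uv,float).reshape(-1,1,2),i["mtx"],i["dist"]).reshape(-1,2)
    d=np.c_[p,np.ones(len(p))]@i["R"]; return -i["R"].T@i["t"],d
def plane(i,uv,z):
    c,d=ray(i,uv); return c+d*((z-c[2])/d[:,2])[:,None]
def tri(iu):
    A=np.zeros((3,3));b=np.zeros(3)
    for i,uv in iu:
        c,d=ray(i,uv); d=d[0]/np.linalg.norm(d[0]); P=np.eye(3)-np.outer(d,d); A+=P;b+=P@c
    return np.linalg.solve(A,b)
def proj(i,X):
    return cv2.projectPoints(np.array(X,float).reshape(-1,1,3),cv2.Rodrigues(i["R"])[0],i["t"],i["mtx"],i["dist"])[0].reshape(-1,2)
E
python3 - <<'E'
from h import *
a=cv2.imread("pics/scene0.png")[200:300,230:360]; b=cv2.imread("pics/side0.png")[190:275,255:365]
a=cv2.resize(a,None,fx=4,fy=4,interpolation=cv2.INTER_CUBIC);b=cv2.resize(b,None,fx=4,fy=4,interpolation=cv2.INTER_CUBIC)
cv2.imwrite("pics/cropA.png",cv2.resize(a,(780,600)));
for n,(x0,y0,x1,y1) in dict(scene=(230,200,360,300),side=(255,190,365,275)).items():
    im=cv2.imread(f"pics/{n}0.png"); hsv=cv2.cvtColor(im,cv2.COLOR_BGR2HSV)
    m=((hsv[...,2]>120)).astype(np.uint8); k=np.zeros_like(m);k[y0:y1,x0:x1]=m[y0:y1,x0:x1]
    c=max(cv2.findContours(k,0,2)[0],key=cv2.contourArea); hull=cv2.convexHull(c)
    i=cam(n); W=plane(i,hull.reshape(-1,2),.006)[:,:2]
    print(n,cv2.contourArea(c)); print(np.c_[hull.reshape(-1,2),W.round(4)])
    kn=((hsv[...,2]<45)).astype(np.uint8); 
    lab=cv2.connectedComponentsWithStats(kn[y0:y1,x0:x1])
    for s,ce in zip(lab[2],lab[3]):
        if 30<s[4]<600: print("dark",s,ce+[x0,y0])
    pk=((hsv[...,1]>30)&(hsv[...,2]>80)&((hsv[...,0]>150)|(hsv[...,0]<10))).astype(np.uint8)
    lab=cv2.connectedComponentsWithStats(pk[y0:y1,x0:x1])
    for s,ce in zip(lab[2],lab[3]):
        if 100<s[4]<5000: print("pink",s,ce+[x0,y0])
E
```

```text
scene 4332.5
[[ 2.840e+02  2.110e+02  5.883e-01  2.020e-01]
 [ 2.990e+02  2.120e+02  6.196e-01  1.810e-01]
 [ 3.040e+02  2.160e+02  6.242e-01  1.628e-01]
 [ 3.350e+02  2.430e+02  6.483e-01  5.040e-02]
 [ 3.420e+02  2.500e+02  6.520e-01  2.420e-02]
 [ 3.420e+02  2.520e+02  6.491e-01  1.910e-02]
 [ 3.350e+02  2.570e+02  6.277e-01  1.400e-02]
 [ 2.970e+02  2.830e+02  5.191e-01 -9.500e-03]
 [ 2.850e+02  2.910e+02  4.869e-01 -1.610e-02]
 [ 2.840e+02  2.910e+02  4.850e-01 -1.510e-02]
 [ 2.580e+02  2.650e+02  4.638e-01  7.680e-02]
 [ 2.400e+02  2.460e+02  4.490e-01  1.486e-01]
 [ 2.400e+02  2.440e+02  4.512e-01  1.543e-01]
 [ 2.740e+02  2.160e+02  5.593e-01  1.984e-01]
 [ 2.770e+02  2.140e+02  5.687e-01  2.010e-01]
 [ 2.820e+02  2.110e+02  5.840e-01  2.044e-01]]
dark [38  5 14 13 43] [274.06976744 211.09302326]
dark [ 59  20  16  13 105] [296.76190476 227.41904762]
dark [ 91  26  39  20 122] [341.23770492 235.59836066]
dark [ 8 55 22 26 72] [249.06944444 270.88888889]
pink [ 37  37  36  29 696] [284.20258621 251.61781609]
side 2918.0
[[ 3.080e+02  2.020e+02  5.767e-01  2.159e-01]
 [ 3.240e+
[... 393 characters left out ...]
075e-01 -1.260e-02]
 [ 2.890e+02  2.660e+02  4.901e-01 -1.560e-02]
 [ 2.870e+02  2.660e+02  4.854e-01 -1.460e-02]
 [ 2.850e+02  2.640e+02  4.817e-01 -6.900e-03]
 [ 2.790e+02  2.530e+02  4.726e-01  3.380e-02]
 [ 2.680e+02  2.320e+02  4.551e-01  1.168e-01]
 [ 2.650e+02  2.260e+02  4.502e-01  1.418e-01]
 [ 2.650e+02  2.230e+02  4.515e-01  1.538e-01]
 [ 2.700e+02  2.200e+02  4.658e-01  1.629e-01]
 [ 2.990e+02  2.040e+02  5.512e-01  2.127e-01]
 [ 3.050e+02  2.020e+02  5.687e-01  2.177e-01]]
dark [ 51  19  14  11 108] [312.87037037 214.57407407]
dark [85 38 25 12 46] [351.5        233.60869565]
dark [ 0 56 22  4 31] [265.29032258 247.22580645]
pink [ 29  34  32  24 456] [298.72587719 235.52192982]
```

View pics/cropA.png

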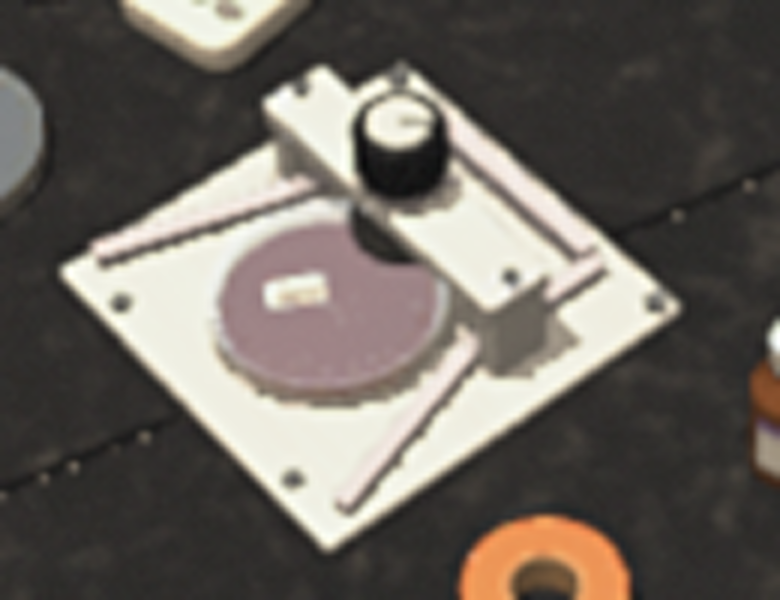

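Confirmed: the aluminium press with the plate is in its mouth (crop: knob top at 402,125, plate at 330,305), and the copper one is the look-alike. Bed corners give centre ≈ (0.550, 0.087) and yaw ≈ 12.8°, with sides of 0.174 × 0.170 m against a nominal 0.172. I'll move above it with the tool half-turned, so the wrist camera sits behind and J6 has range left for turning the knob.

Call:
{"name": "step_arm", "arguments": {"increments": [[[0.32,0.58,0,0,0,1,1],[0.32,0.58,0,0,0,1,1],[0.32,0.58,0,0,0,1,0.5],[0.32,0.58,0,0,0,1,0],[0.32,0.58,0,0,0,1,0]]], "newtons": 40}}

```text
clock: 0.72
ee_pos: [0.2024, -0.4924, 0.2309]
eef_rot: [-0.0, 0.931, 0.366, 0.0]
wrist_force: [0.4, -0.6, -0.2]
opening: 0.0319
finger_force: 0.0
```

Call:
{"name": "step_arm", "arguments": {"increments": [[[0.32,0.58,0,0,0,1,0],[0.32,0.58,0,0,0,1,0],[0.32,0.58,0,0,0,1,0],[0.32,0.58,0,0,0,1,0],[0.32,0.58,0,0,0,1,0]]]}}

```text
clock: 1.35
ee_pos: [0.2664, -0.3765, 0.231]
eef_rot: [-0.0, 0.804, 0.594, 0.0]
wrist_force: [0.7, 0.5, 0.1]
opening: 0.0
finger_force: 0.0
```

Call:
{"name": "step_arm", "arguments": {"increments": [[[0.32,0.58,0,0,0,1,0],[0.32,0.58,0,0,0,1,0],[0.32,0.58,0,0,0,1,0],[0.32,0.58,0,0,0,1,0],[0.32,0.58,0,0,0,1,0]]]}}

```text
clock: 1.98
ee_pos: [0.3303, -0.2605, 0.2311]
eef_rot: [-0.0, 0.623, 0.782, 0.0]
wrist_force: [0.4, -0.9, -0.1]
opening: -0.0
finger_force: 0.0
```

Call:
{"name": "step_arm", "arguments": {"increments": [[[0.32,0.58,0,0,0,1,0],[0.32,0.58,0,0,0,1,0],[0.32,0.58,0,0,0,1,0],[0.32,0.58,0,0,0,1,0],[0.32,0.58,0,0,0,1,0]]]}}

```text
clock: 2.6
ee_pos: [0.3943, -0.1446, 0.2311]
eef_rot: [-0.0, 0.399, 0.917, 0.0]
wrist_force: [-0.2, -0.7, 0.8]
opening: -0.0001
finger_force: 0.0
```

Call:
{"name": "step_arm", "arguments": {"increments": [[[0.32,0.58,0,0,0,1,0],[0.32,0.58,0,0,0,1,0],[0.32,0.58,0,0,0,1,0],[0.32,0.58,0,0,0,1,0],[0.32,0.58,0,0,0,1,0]]]}}

```text
clock: 3.22
ee_pos: [0.4582, -0.0286, 0.2311]
eef_rot: [-0.0, 0.148, 0.989, 0.0]
wrist_force: [0.2, -0.7, 0.2]
opening: 0.0003
finger_force: 0.0
```

Call:
{"name": "step_arm", "arguments": {"increments": [[[0.32,0.58,0,0,0,1,0],[0.32,0.58,0,0,0,1,0],[0.32,0.58,0,0,0,1,0],[0.32,0.58,0,0,0,1,0],[0.32,0.58,0,0,0,1,0]]]}}

```text
clock: 3.85
ee_pos: [0.5222, 0.0873, 0.2309]
eef_rot: [-0.0, -0.113, 0.994, 0.0]
wrist_force: [0.3, -0.3, 0.3]
opening: 0.0
finger_force: 0.0
```

```bash
python3 - <<'E'
from h import *
s=r.state(); print(s["joint_pos"].round(3),s["wrist_torque"])
cv2.imwrite("pics/w1.png",r.snapshot("wrist")); i=cam("wrist",s)
np.savez("w1.npz",**{k:i[k] for k in("mtx","dist","R","t")})
a=np.radians(12.8); R=np.array([[np.cos(a),-np.sin(a)],[np.sin(a),np.cos(a)]])
for n,p in dict(FL=(-86,86,6),FR=(-86,-86,6),BL=(86,86,6),BR=(86,-86,6),knobtop=(20,0,85)).items():
    w=np.r_[np.array([.55,.087])+R@np.array(p[:2])/1e3,p[2]/1e3]; print(n,w.round(4),proj(i,w))
E
```

```text
[-0.046  0.4    1.671 -0.     1.071 -1.843] [-0.00375539 -0.03459422 -0.04139163]
FL [0.4471 0.1518 0.006 ] [[408.42975531 130.14744313]]
FR [ 0.4852 -0.0159  0.006 ] [[204.64990902 129.72973449]]
BL [0.6148 0.1899 0.006 ] [[397.01310374 315.80796864]]
BR [0.6529 0.0222 0.006 ] [[216.93101872 315.43757382]]
knobtop [0.5695 0.0914 0.085 ] [[305.1246306  282.42009929]]
```

View pics/w1.png

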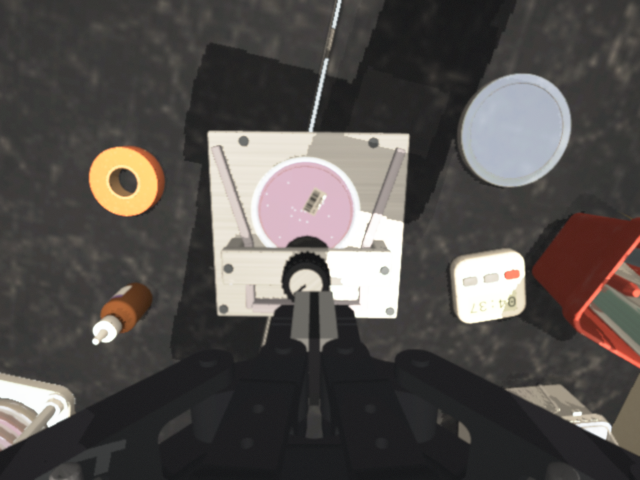

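The wrist view shows the bed corners at about (208,131), (409,133), (217,318) and (396,318). The plate rim spans columns 251–360 with its top at row 156, and the knob cap is at (306,282).

```bash
python3 - <<'E'
from h import *
im=cv2.imread("pics/w1.png"); i=dict(np.load("w1.npz"))
B=plane(i,[(208,131),(409,133),(396.5,318),(217,318)],.006)[:,:2]
print(B.round(4)); c=B.mean(0); ax=(B[3]+B[2]-B[0]-B[1]); ay=(B[1]+B[2]-B[0]-B[3])
print("c",c,"yaw",np.degrees(np.arctan2(ax[1],ax[0])),np.degrees(np.arctan2(-ay[0],ay[1])),"size",np.linalg.norm(ax)/2,np.linalg.norm(ay)/2)
hsv=cv2.cvtColor(im,cv2.COLOR_BGR2HSV)
pk=((hsv[...,1]>35)&(hsv[...,0]>130)&(hsv[...,2]>100)).astype(np.uint8); pk[:150]=0;pk[270:]=0;pk[:,:240]=0;pk[:,370:]=0
ct=max(cv2.findContours(pk,0,1)[0],key=cv2.contourArea).reshape(-1,2); print("pink",cv2.boundingRect(ct))
ct=ct[ct[:,1]<235]
for z in(.018,.022):
    P=plane(i,ct,z)[:,:2]; A=np.c_[2*P,np.ones(len(P))]; s=np.linalg.lstsq(A,(P**2).sum(1),rcond=None)[0]
    print(z,"plate",s[:2],"rad",np.sqrt(s[2]+s[:2]@s[:2]))
# rim: outermost points
P=plane(i,[(251,207),(360,207),(305,156)],.020)[:,:2]; print(P, np.linalg.norm(P[0]-P[1]))
w=((hsv[...,2]>150)&(hsv[...,1]<70)).astype(np.uint8)[262:300,285:328]
l=cv2.connectedComponentsWithStats(w); print(l[2],l[3]+[285,262])
k=plane(i,[(306,282)],.085)[0,:2]; print("knob",k)
a=np.radians(12.8); R=np.array([[np.cos(a),-np.sin(a)],[np.sin(a),np.cos(a)]])
for p in (k,s[:2]): print("in press (first-estimate centre / this)",R.T@(p-[.55,.087]),R.T@(p-c))
E
```

```text
[[ 0.4856 -0.013 ]
 [ 0.4492  0.1529]
 [ 0.6171  0.1901]
 [ 0.6556  0.0227]]
c [0.55188534 0.08818125] yaw 12.160033066117187 12.648424186145974 size 0.17281696257176396 0.1708009194706291
pink (259, 163, 94, 85)
0.018 plate [0.53119592 0.08172557] rad 0.03987325490185214
0.022 plate [0.53033492 0.08160997] rad 0.03942427856929013
[[0.53854061 0.03603302]
 [0.51780755 0.12641372]
 [0.48651024 0.07147416]] 0.0927282612652533
[[   0    0   43   38 1020]
 [   0    0    1    2    2]
 [  41    0    2    5    7]
 [   4    7   34   25  596]
 [   0   32    2    5    9]] [[306.47352941 280.27745098]
 [285.         262.5       ]
 [326.71428571 263.57142857]
 [305.32718121 280.90268456]
 [285.44444444 296.22222222]]
knob [0.56903861 0.09198221]
in press (first-estimate centre / this) [0.01966929 0.00064043] [ 1.75690983e-02 -9.37731988e-05]
in press (first-estimate centre / this) [-0.02037055 -0.00089932] [-0.02247074 -0.00163352]
```

Call:
{"name": "step_arm", "arguments": {"increments": [[[-0.78,-0.27,0,0.22,-0.98,0,0],[-0.78,-0.26,0,0,0,-0.07,0],[0,0,-1,0,0,0,0],[0,0,-1,0,0,0,0],[0,0,-1,0,0,0,0]]], "newtons": 40}}

```text
clock: 4.53
ee_pos: [0.4597, 0.0649, 0.1105]
eef_rot: [0.053, -0.107, 0.993, 0.005]
wrist_force: [-0.5, 0.4, -0.5]
opening: -0.0001
finger_force: 0.0
```

Call:
{"name": "step_arm", "arguments": {"increments": [[[0,0,-0.8,0,0,0,0],[0,0,-0.6,0,0,0,0],[0,0,-0.4,0,0,0,0],[0,0,-0.2,0,0,0,0],[0,0,0,0,0,0,0]]]}}

```text
clock: 5.15
ee_pos: [0.4595, 0.0652, 0.031]
eef_rot: [0.052, -0.107, 0.993, 0.006]
wrist_force: [0.6, -0.5, 0.3]
opening: -0.0002
finger_force: 0.0
```

Call:
{"name": "step_arm", "arguments": {"increments": [[[0,0,-0.25,0,0,0,0],[0,0,-0.175,0,0,0,0],[0.07,0.016,0,0,0,0,0],[0.07,0.016,0,0,0,0,0],[0.07,0.016,0,0,0,0,0]]]}}

```text
clock: 5.78
ee_pos: [0.4686, 0.0672, 0.0145]
eef_rot: [0.053, -0.107, 0.993, 0.005]
wrist_force: [0.3, -0.7, -0.1]
opening: 0.0
finger_force: 0.0
```

Call:
{"name": "step_arm", "arguments": {"increments": [[[0.05,0.011,0,0,0,0,0],[0.05,0.011,0,0,0,0,0],[0.05,0.011,0,0,0,0,0],[0.05,0.011,0,0,0,0,0],[0.05,0.011,0,0,0,0,0]]]}}

```text
clock: 6.4
ee_pos: [0.478, 0.0694, 0.0143]
eef_rot: [0.052, -0.107, 0.993, 0.006]
wrist_force: [-0.6, -0.9, 0.4]
opening: 0.0001
finger_force: 0.2
```

Call:
{"name": "step_arm", "arguments": {"increments": [[[0.05,0.011,0,0,0,0,0],[0.05,0.011,0,0,0,0,0],[0.05,0.011,0,0,0,0,0],[0.05,0.011,0,0,0,0,0],[0.05,0.011,0,0,0,0,0]]]}}

```text
clock: 7.02
ee_pos: [0.4882, 0.0716, 0.0143]
eef_rot: [0.052, -0.107, 0.993, 0.006]
wrist_force: [-0.4, -0.3, 0.1]
opening: 0.0004
finger_force: 0.1
```

Call:
{"name": "step_arm", "arguments": {"increments": [[[0.05,0.011,0,0,0,0,0],[0.05,0.011,0,0,0,0,0],[0.05,0.011,0,0,0,0,0],[0.05,0.011,0,0,0,0,0],[0.05,0.011,0,0,0,0,0]]]}}

```text
clock: 7.65
ee_pos: [0.4982, 0.0738, 0.0143]
eef_rot: [0.052, -0.107, 0.993, 0.006]
wrist_force: [-0.1, 0.5, 0.5]
opening: 0.0001
finger_force: 0.1
```

Call:
{"name": "step_arm", "arguments": {"increments": [[[0.04,0.009,0,0,0,0,0],[0.04,0.009,0,0,0,0,0],[0.04,0.009,0,0,0,0,0],[0.04,0.009,0,0,0,0,0],[0.04,0.009,0,0,0,0,0]]]}}

```text
clock: 8.28
ee_pos: [0.5062, 0.0756, 0.0143]
eef_rot: [0.052, -0.107, 0.993, 0.006]
wrist_force: [-0.8, -0.1, 0.3]
opening: -0.0001
finger_force: 0.1
```

```bash
python3 - <<'E'
from h import *
s=r.state(); print(s["ee_pos"],s["wrist_force"])
im=r.snapshot("wrist"); cv2.imwrite("pics/w2.png",im)
i=cam("wrist",s); a=np.radians(12.6);R=np.array([[np.cos(a),-np.sin(a)],[np.sin(a),np.cos(a)]])
for p in[(20,0,22),(-26.5,0,22),(20,46.5,22),(20,-46.5,22)]: print(p,proj(i,np.r_[np.array([.55,.0872])+R@np.array(p[:2])/1e3,p[2]/1e3]))
E
```

```text
[0.5062169  0.0756371  0.01429848] [-0.79590811 -0.0578458   0.30473396]
(20, 0, 22) [[319.52580776 457.94241938]]
(-26.5, 0, 22) [[319.56081834 367.33393366]]
(20, 46.5, 22) [[431.88020991 456.93148589]]
(20, -46.5, 22) [[207.20417573 457.8842836 ]]
```

View pics/w2.png

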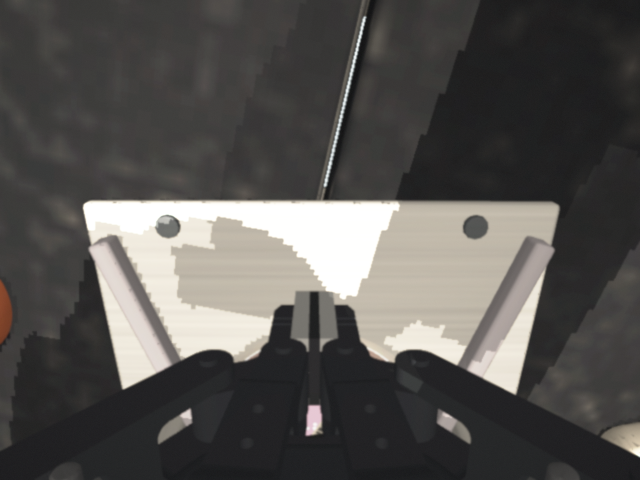

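The wrist view shows the plate rim centred behind the fingers (arc seen at about (240,350) and (400,355)), with roughly 8 mm to go. I'll creep to the stop.

Call:
{"name": "step_arm", "arguments": {"increments": [[[0.025,0.0055,0,0,0,0,0],[0.025,0.0055,0,0,0,0,0],[0.025,0.0055,0,0,0,0,0],[0.025,0.0055,0,0,0,0,0],[0.025,0.0055,0,0,0,0,0]]]}}

```text
clock: 8.95
ee_pos: [0.5112, 0.0767, 0.0143]
eef_rot: [0.052, -0.107, 0.993, 0.006]
wrist_force: [-1.0, -0.1, -0.5]
opening: -0.0003
finger_force: 0.1
```

Call:
{"name": "step_arm", "arguments": {"increments": [[[0.012,0.0027,0,0,0,0,0],[0.012,0.0027,0,0,0,0,0],[0.012,0.0027,0,0,0,0,0],[0,0,0,0,0,0,0],[0,0,0,0,0,0,0]]]}}

```text
clock: 9.57
ee_pos: [0.5126, 0.077, 0.0143]
eef_rot: [0.052, -0.107, 0.993, 0.006]
wrist_force: [-0.1, -0.6, -0.5]
opening: 0.0002
finger_force: 0.0
```

Call:
{"name": "step_arm", "arguments": {"increments": [[[0.012,0.0027,0,0,0,0,0],[0.012,0.0027,0,0,0,0,0],[0,0,0,0,0,0,0],[0,0,0,0,0,0,0],[0,0,0,0,0,0,0]]]}}

```text
clock: 10.2
ee_pos: [0.5136, 0.0772, 0.0143]
eef_rot: [0.052, -0.107, 0.993, 0.006]
wrist_force: [-0.8, -0.1, -0.3]
opening: -0.0001
finger_force: 0.0
```

Call:
{"name": "step_arm", "arguments": {"increments": [[[0.012,0.0027,0,0,0,0,0],[0.012,0.0027,0,0,0,0,0],[0,0,0,0,0,0,0],[0,0,0,0,0,0,0],[0,0,0,0,0,0,0]]]}}

```text
clock: 10.82
ee_pos: [0.5145, 0.0774, 0.0143]
eef_rot: [0.052, -0.107, 0.993, 0.006]
wrist_force: [0.1, 0.1, -0.8]
opening: 0.0001
finger_force: 0.0
```

Call:
{"name": "step_arm", "arguments": {"increments": [[[0.012,0.0027,0,0,0,0,0],[0.012,0.0027,0,0,0,0,0],[0,0,0,0,0,0,0],[0,0,0,0,0,0,0],[0,0,0,0,0,0,0]]]}}

```text
clock: 11.45
ee_pos: [0.5152, 0.0777, 0.0143]
eef_rot: [0.052, -0.107, 0.993, 0.006]
wrist_force: [-0.4, -0.5, 0.9]
opening: -0.0002
finger_force: 0.6
```

Call:
{"name": "step_arm", "arguments": {"increments": [[[0.012,0.0027,0,0,0,0,0],[0,0,0,0,0,0,0],[0,0,0,0,0,0,0],[0,0,0,0,0,0,0],[0,0,0,0,0,0,0]]]}}

```text
clock: 12.08
ee_pos: [0.5154, 0.0778, 0.0142]
eef_rot: [0.052, -0.107, 0.993, 0.006]
wrist_force: [-3.9, -1.1, 2.3]
opening: -0.0001
finger_force: 1.8
```

```bash
python3 - <<'E'
from h import *
for k in range(4):
    s=r.state(); print(s["ee_pos"],s["wrist_force"],s["wrist_torque"],s["finger_force"]); im=r.snapshot("side")
a=r.snapshot("scene"); cv2.imwrite("pics/scene1.png",a);cv2.imwrite("pics/side1.png",im)
E
```

```text
[0.51535243 0.07781021 0.01421486] [-3.91973199 -1.1067636   2.31680696] [-0.32366061  0.54273179  0.05116649] 1.797782052308321
[0.51536052 0.07780269 0.01423078] [-3.04462227 -1.93050039  2.4877935 ] [-0.3111086   0.5482149   0.01812862] 1.8684404902160168
[0.51539901 0.07782587 0.01424742] [-2.95122439 -1.46627118  2.64037891] [-0.24302522  0.59064954 -0.07964792] 1.9236798584461212
[0.51537805 0.07780151 0.01424601] [-3.63641972 -1.89704967  2.30679251] [-0.23900084  0.67205057 -0.00850343] 2.000484298914671
```

The force steps to about 4 N while the advance stalls, and the TCP matches the expected home position to under 2 mm, so the plate is home. I'll back off, rise and check.

Call:
{"name": "step_arm", "arguments": {"increments": [[[-0.06,-0.014,0,0,0,0,0],[-0.3,-0.07,0,0,0,0,0],[-0.6,-0.13,0.3,0,0,0,0],[-0.2,-0.05,1,0,0,0,0.3],[0,0,1,-0.22,0.98,0,0.7]]]}}

```text
clock: 12.95
ee_pos: [0.465, 0.067, 0.1064]
eef_rot: [-0.004, -0.107, 0.994, -0.0]
wrist_force: [1.3, -0.2, -0.1]
opening: 0.0358
finger_force: 0.0
```

Call:
{"name": "step_arm", "arguments": {"increments": [[[0,0,1,0,0,0,0.82],[0.3,0.07,1,0,0,0,0.82],[0.3,0.07,0.6,0,0,0,0.82],[0,0,0,0,0,0,0.82],[0,0,0,0,0,0,0.82]]]}}

```text
clock: 13.58
ee_pos: [0.4921, 0.0728, 0.2092]
eef_rot: [-0.001, -0.108, 0.994, -0.0]
wrist_force: [-0.7, -0.1, -0.1]
opening: 0.0701
finger_force: 0.0
```

```bash
python3 - <<'E'
from h import *
s=r.state(); print(s["ee_pos"],s["wrist_force"],s["wrist_torque"],s["joint_pos"])
im=r.snapshot("wrist"); cv2.imwrite("pics/w3.png",im)
i=cam("wrist",s); np.savez("w3.npz",**{k:i[k] for k in("mtx","dist","R","t")}); a=np.radians(12.6);R=np.array([[np.cos(a),-np.sin(a)],[np.sin(a),np.cos(a)]])
for p in[(20,0,85),(-26.5,0,20),(66,0,20),(-86,86,6),(-86,-86,6)]: print(p,proj(i,np.r_[np.array([.55,.0872])+R@np.array(p[:2])/1e3,p[2]/1e3]))
E
```

```text
[0.49207185 0.072836   0.20923399] [-0.6986711  -0.11124791 -0.12857596] [ 0.00401639 -0.06155857 -0.02717563] [-7.77069133e-02  3.89084255e-01  1.77011352e+00 -7.48074660e-04
  9.84478446e-01 -1.86355731e+00]
(20, 0, 85) [[316.70590999 337.44276481]]
(-26.5, 0, 20) [[315.98346857 247.03617099]]
(66, 0, 20) [[316.36893766 347.31589468]]
(-86, 86, 6) [[421.1411438  171.63905839]]
(-86, -86, 6) [[210.13059514 172.71897045]]
```

View pics/w3.png

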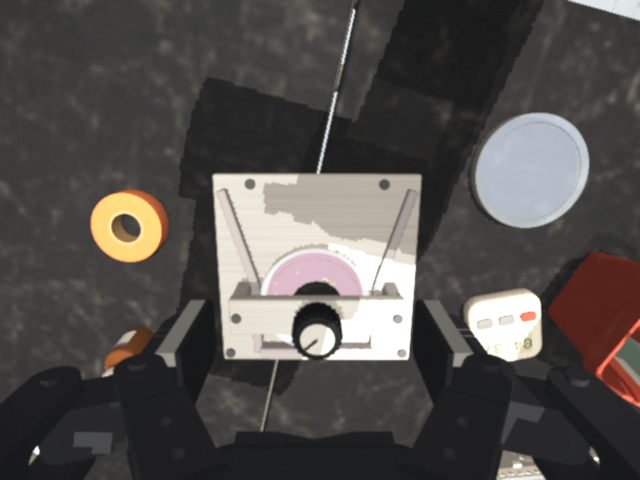

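The wrist view shows the plate's front rim at row 249. The bed edge and the knob both sit about 2 px past prediction too, so the plate is home and the press is about 1.5 mm further in x than I estimated. The contact position gave the same shift. The knob axis is therefore ≈ (0.571, 0.092).

Call:
{"name": "step_arm", "arguments": {"increments": [[[0.98,0.24,0,0,0,0,0.82],[0.99,0.24,0,0,0,0,0.82],[0,0,-0.8,0,0,0,0.82],[0,0,-0.8,0,0,0,0.82],[0,0,-0.6,0,0,0,0.82]]]}}

```text
clock: 14.25
ee_pos: [0.5701, 0.092, 0.1191]
eef_rot: [-0.003, -0.107, 0.994, 0.0]
wrist_force: [0.1, 1.1, 0.0]
opening: 0.0703
finger_force: 0.0
```

Call:
{"name": "step_arm", "arguments": {"increments": [[[0,0,-0.6,0,0,0,0.82],[0,0,-0.5,0,0,0,0.82],[0,0,-0.3,0,0,0,0.82],[0,0,-0.15,0,0,0,0.82],[0,0,0,0,0,0,0.82]]]}}

```text
clock: 14.88
ee_pos: [0.5721, 0.092, 0.0599]
eef_rot: [-0.0, -0.108, 0.994, -0.0]
wrist_force: [0.3, -0.2, 0.0]
opening: 0.0695
finger_force: 0.0
```

Call:
{"name": "step_arm", "arguments": {"increments": [[[-0.025,0,-0.1,0,0,0,0.7],[0,0,0,0,0,0,0.5],[0,0,0,0,0,0,0.42],[0,0,0,0,0,0,0.3],[0,0,0,0,0,0,0.2]]], "newtons": 30}}

```text
clock: 15.5
ee_pos: [0.5715, 0.0923, 0.0569]
eef_rot: [0.0, -0.107, 0.994, -0.0]
wrist_force: [-1.8, 2.7, 4.7]
opening: 0.0341
finger_force: 29.8
```

Call:
{"name": "step_arm", "arguments": {"increments": [[[0,0,0,0,0,0,0.1],[0,0,0,0,0,0,0.1],[0,0,0,0,0,0,0.1],[0,0,0,0,0,0,0.1],[0,0,0,0,0,0,0.1]]]}}

```text
clock: 16.12
ee_pos: [0.5715, 0.0923, 0.0569]
eef_rot: [0.0, -0.107, 0.994, -0.0]
wrist_force: [-1.0, 2.2, 5.7]
opening: 0.0342
finger_force: 29.8
```

```bash
python3 - <<'E'
from h import *
s=r.state(); print(s)
E
```

```text
{'clock': 16.125, 'joint_pos': array([-3.26258664e-02,  7.14563205e-01,  1.67940239e+00, -5.78091683e-04,
        7.46832385e-01, -1.81837420e+00]), 'dq': array([ 0.00037453,  0.00057863,  0.00156969, -0.00148238,  0.00116736,
        0.00071201]), 'tau': array([-1.20007228e+00, -4.16208172e+01, -9.95864332e+00, -3.97541570e-01,
       -3.46806413e-01, -2.14089296e-02]), 'ee_pos': array([0.57150656, 0.09229001, 0.05685134]), 'eef_rot': array([ 3.66010723e-04, -1.07480013e-01,  9.94207147e-01, -2.49998943e-04]), 'wrist_force': array([-1.00846064,  2.20769035,  5.72830381]), 'wrist_torque': array([ 0.33060918,  0.17518599, -0.03078292]), 'finger_force': 29.82370376586914, 'opening': 0.034214406458431254}
```

Call:
{"name": "step_arm", "arguments": {"increments": [[[0,0,0,0,0,-0.6,0.1],[0,0,0,0,0,-1,0.1],[0,0,0,0,0,-1,0.1],[0,0,0,0,0,-1,0.1],[0,0,0,0,0,-1,0.1]]]}}

```text
clock: 16.75
ee_pos: [0.5715, 0.0917, 0.0568]
eef_rot: [0.0, 0.134, 0.991, -0.001]
wrist_force: [-1.5, -0.6, 5.0]
opening: 0.0342
finger_force: 29.9
```

```bash
cat > q.py <<'E'
from h import *
n=0
s=r.state(); q=s["eef_rot"]; y=np.degrees(Ro.from_quat([q[1],q[2],q[3],q[0]]).as_matrix()[:2,0]); yaw=np.degrees(np.arctan2(y[1],y[0]))
print(s["clock"],"yaw %.2f"%yaw,"turned %.1f"%((-167.35-yaw)%360),"F",s["wrist_force"].round(1),"T",s["wrist_torque"].round(3),"tau6 %.3f"%s["tau"][5],s["ee_pos"].round(4),"%.4f"%s["opening"])
E
python3 q.py
```

```text
16.75 yaw 164.61 turned 28.0 F [-1.5 -0.6  5. ] T [-0.031  0.241  0.104] tau6 -0.440 [0.5715 0.0917 0.0568] 0.0342
```

Call:
{"name": "step_arm", "arguments": {"increments": [[[0,0,0,0,0,-0.4,0.1],[0,0,0,0,0,-0.4,0.1],[0,0,0,0,0,-0.4,0.1],[0,0,0,0,0,-0.4,0.1],[0,0,0,0,0,-0.4,0.1]]]}}

```text
clock: 17.38
ee_pos: [0.5714, 0.0915, 0.0568]
eef_rot: [0.0, 0.236, 0.972, -0.001]
wrist_force: [-0.8, -1.1, 5.5]
opening: 0.034
finger_force: 29.9
```

```bash
python3 q.py
```

```text
17.375 yaw 152.74 turned 39.9 F [-0.8 -1.1  5.5] T [-0.106  0.256  0.154] tau6 -0.110 [0.5714 0.0915 0.0568] 0.0340
```

```bash
cat > q.py <<'E'
from h import *
T=[];F=[]
for k in range(6):
    s=r.state();T.append(s["wrist_torque"]);F.append(s["wrist_force"]);im=r.snapshot("scene")
q=s["eef_rot"]; y=Ro.from_quat([q[1],q[2],q[3],q[0]]).as_matrix()[:2,0]; yaw=np.degrees(np.arctan2(y[1],y[0]))
t=(-167.35-yaw)%360; cv2.imwrite("pics/t%03d.png"%t,im)
print(s["clock"],"turned %.1f"%t,"F",np.mean(F,0).round(1),"Tz %.3f sd %.3f"%(np.mean(T,0)[2],np.std(T,0)[2]),s["ee_pos"].round(4),"%.4f"%s["opening"])
E
python3 q.py
```

```text
17.625 turned 39.9 F [-1.6 -0.8  5.8] Tz -0.026 sd 0.086 [0.5714 0.0914 0.0569] 0.0340
```

Call:
{"name": "step_arm", "arguments": {"increments": [[[0,0,0,0,0,-0.25,0.1],[0,0,0,0,0,-0.25,0.1],[0,0,0,0,0,-0.25,0.1],[0,0,0,0,0,-0.25,0.1],[0,0,0,0,0,-0.25,0.1]]]}}

```text
clock: 18.3
ee_pos: [0.5713, 0.0913, 0.0568]
eef_rot: [0.0, 0.298, 0.954, -0.001]
wrist_force: [-1.6, -2.1, 5.3]
opening: 0.0341
finger_force: 30.0
```

```bash
python3 q.py
```

```text
18.55 turned 47.4 F [-1.9 -1.6  5.9] Tz 0.014 sd 0.050 [0.5713 0.0913 0.0568] 0.0338
```

Call:
{"name": "step_arm", "arguments": {"increments": [[[0,0,0,0,0,-0.25,0.1],[0,0,0,0,0,-0.25,0.1],[0,0,0,0,0,-0.25,0.1],[0,0,0,0,0,-0.25,0.1],[0,0,0,0,0,-0.25,0.1]]]}}

```text
clock: 19.23
ee_pos: [0.5712, 0.0912, 0.0568]
eef_rot: [-0.0, 0.36, 0.933, -0.001]
wrist_force: [-1.3, -1.5, 5.6]
opening: 0.0342
finger_force: 30.0
```

```bash
python3 q.py
```

```text
19.475 turned 54.9 F [-1.9 -1.9  6.1] Tz 0.019 sd 0.060 [0.5712 0.0912 0.0568] 0.0343
```

Call:
{"name": "step_arm", "arguments": {"increments": [[[0,0,0,0,0,-0.25,0.1],[0,0,0,0,0,-0.25,0.1],[0,0,0,0,0,-0.25,0.1],[0,0,0,0,0,-0.25,0.1],[0,0,0,0,0,-0.25,0.1]]]}}

```text
clock: 20.15
ee_pos: [0.571, 0.0911, 0.0568]
eef_rot: [-0.0, 0.42, 0.907, -0.001]
wrist_force: [-2.0, -2.4, 7.0]
opening: 0.0343
finger_force: 30.0
```

```bash
python3 q.py
```

```text
20.4 turned 62.4 F [-1.9 -2.2  6.3] Tz 0.013 sd 0.057 [0.571  0.0911 0.0568] 0.0340
```

```bash
python3 - <<'E'
from h import *
ims=[cv2.imread(f"pics/{n}.png")[205:285,255:335] for n in("scene1","t039","t062")]
b=r.snapshot("side")[190:270,270:350]; cv2.imwrite("pics/side_t062.png",b)
c=[cv2.imread("pics/side1.png")[190:270,270:350],b]
rows=np.hstack([cv2.resize(x,(260,260),interpolation=cv2.INTER_CUBIC) for x in ims]); rw=np.hstack([cv2.resize(x,(260,260),interpolation=cv2.INTER_CUBIC) for x in c]+[np.zeros((80,80,3),np.uint8).repeat(1,0)] [:2]+[cv2.resize(r.snapshot("wrist")[200:440,180:460],(260,260))])
cv2.imwrite("pics/cmp.png",np.vstack([rows,rw]))
E
```

```text
Traceback (most recent call last):
ValueError: all the input array dimensions except for the concatenation axis must match exactly, but along dimension 0, the array at index 0 has size 260 and the array at index 2 has size 80
```

```bash
python3 - <<'E'
from h import *
z=lambda x:cv2.resize(x,(260,260),interpolation=cv2.INTER_CUBIC)
a=[cv2.imread(f"pics/{n}.png")[205:285,255:335] for n in("scene0","t039","t062")]
w=r.snapshot("wrist"); cv2.imwrite("pics/w_t062.png",w)
c=[cv2.imread("pics/side1.png")[190:270,270:350],cv2.imread("pics/side_t062.png"),w[200:440,180:460]]
cv2.imwrite("pics/cmp.png",np.vstack([np.hstack([z(x) for x in a]),np.hstack([z(x) for x in c])]))
E
```

```text
(no output)
```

View pics/cmp.png

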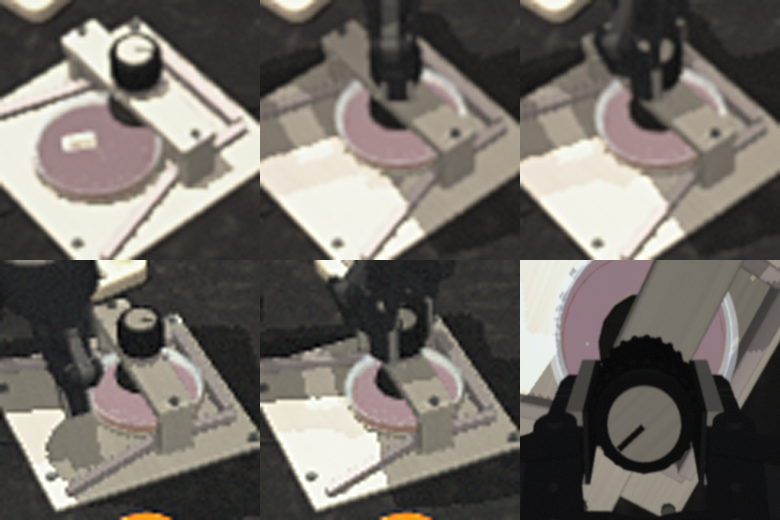

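Picture: the plate is well home under the bridge, the fingers hold the knob, and the foot's dark segment shows against the pink agar near scene pixel (293,238). Held-still torque is about 0, so the screw is still running free. I'll track the foot edge below.

```bash
cat > foot.py <<'E'
from h import *
def meas(im,name):
    x0,y0,x1,y1=(284,236,300,252)
    g=im[y0:y1,x0:x1].astype(float); red=g[...,2]
    pink=np.percentile(red,80); 
    d=np.clip((pink-red)/(pink-25),0,1)
    col=d.sum(0)
    return name,"pink%.0f"%pink,"area %.2f"%d.sum(),col.round(1)
if __name__=="__main__":
    import sys
    for n in sys.argv[1:]: print(*meas(cv2.imread(f"pics/{n}.png"),n))
E
python3 foot.py t039 t047 t054 t062; python3 - <<'E'
import cv2
g=cv2.imread("pics/t062.png")[230:252,282:304,2]
print(g)
E
```

```text
t039 pink169 area 69.58 [0.2 0.2 0.1 0.3 2.1 5.2 6.5 6.9 7.2 7.3 7.1 6.6 6.  5.4 4.6 4. ]
t047 pink169 area 71.64 [0.2 0.2 0.1 0.3 2.1 5.2 6.9 7.3 7.5 7.4 7.2 6.7 6.2 5.5 4.7 4.1]
t054 pink169 area 73.36 [0.2 0.2 0.1 0.3 2.1 5.2 7.  7.4 7.6 7.6 7.3 6.9 6.6 5.9 5.  4.1]
t062 pink169 area 75.69 [0.2 0.2 0.1 0.3 2.3 5.4 7.1 7.7 7.9 7.8 7.6 7.1 6.5 5.9 5.2 4.4]
[[131 161 181 164 127 117  94  45  30  30  30  31  29  57  95  98  65  24
   16  16  34  87]
 [155 182 194 188 151 115  89  47  32  34  35  33  30  57  94 100  66  28
   21  36  76 118]
 [181 190 188 188 170 145 109  57  31  32  35  32  33  57  93  99  69  47
   54  80 112 129]
 [198 189 183 177 173 167 134  73  33  33  31  32  31  51  92  96  82  92
  101 114 129 131]
 [197 183 173 168 169 172 150  92  36  33  31  30  27  45  87  99  94 111
  117 125 132 129]
 [181 170 167 167 169 171 143  79  31  43  51  44  37  62  94 103 104 119
  125 126 130 130]
 [170 165 166 167 170 161 114  48  25  45  69  86  84  98 113 120 122 129
  127 125 128 129]
 [166 165 166 168 169 152  98  35  27  32  58  89 103 112 124 133 133 132
  128 126 129 1
[... 606 characters left out ...]
7  56  42  39  33  28  29  37
   68  95 113 138]
 [166 167 167 167 167 168 168 170 170 165 149 139 124 111  98  85  83  99
  125 134 117 112]
 [168 166 168 167 168 168 167 168 169 170 171 171 165 159 154 149 148 154
  167 166 147 128]
 [173 167 166 169 168 169 168 169 169 168 169 172 170 172 172 170 172 171
  170 170 166 158]
 [186 171 167 169 167 169 169 169 167 168 169 168 168 170 169 168 170 170
  169 169 168 169]
 [184 183 172 169 167 169 168 168 168 169 167 169 168 168 168 168 170 168
  168 167 168 169]
 [171 189 184 172 168 167 169 168 169 168 169 168 172 171 168 169 168 168
  168 168 167 168]
 [170 180 177 182 177 169 169 168 168 169 169 168 171 171 168 167 168 168
  169 172 171 168]]
```

The foot-edge area rises steadily at about 2.0 per 7.5°, so a plateau will mark contact. I'll continue in 7.5° steps.

```bash
cat > q.py <<'E'
from foot import *
s=r.state();im=r.snapshot("scene")
q=s["eef_rot"]; y=Ro.from_quat([q[1],q[2],q[3],q[0]]).as_matrix()[:2,0]; yaw=np.degrees(np.arctan2(y[1],y[0]))
t=(-167.35-yaw)%360; cv2.imwrite("pics/t%03d.png"%t,im)
T=[]
for k in range(2): r.snapshot("side"); T.append(r.state()["wrist_torque"][2])
print(s["clock"],"turned %.1f"%t,"F",s["wrist_force"].round(1),"Tz %.3f then %.3f"%(s["wrist_torque"][2],np.mean(T)),s["ee_pos"].round(4),meas(im,"")[2])
E
sed -i 's/^import sys$/&/' q.py
```

Call:
{"name": "step_arm", "arguments": {"increments": [[[0,0,0,0,0,-0.25,0.1],[0,0,0,0,0,-0.25,0.1],[0,0,0,0,0,-0.25,0.1],[0,0,0,0,0,-0.25,0.1],[0,0,0,0,0,-0.25,0.1]]]}}

```text
clock: 21.22
ee_pos: [0.5709, 0.091, 0.0568]
eef_rot: [-0.0, 0.479, 0.878, -0.001]
wrist_force: [-1.8, -3.8, 5.8]
opening: 0.0342
finger_force: 30.0
```

```bash
python3 q.py
```

```text
21.225 turned 69.9 F [-1.8 -3.8  5.8] Tz 0.179 then -0.023 [0.5709 0.091  0.0568] area 77.15
```

Call:
{"name": "step_arm", "arguments": {"increments": [[[0,0,0,0,0,-0.25,0.1],[0,0,0,0,0,-0.25,0.1],[0,0,0,0,0,-0.25,0.1],[0,0,0,0,0,-0.25,0.1],[0,0,0,0,0,-0.25,0.1]]]}}

```text
clock: 22.0
ee_pos: [0.5708, 0.0909, 0.0568]
eef_rot: [-0.0, 0.535, 0.845, -0.002]
wrist_force: [-2.5, -3.1, 7.3]
opening: 0.0344
finger_force: 30.1
```

```bash
python3 q.py
```

```text
22.0 turned 77.3 F [-2.5 -3.1  7.3] Tz 0.207 then 0.068 [0.5708 0.0909 0.0568] area 76.64
```

Call:
{"name": "step_arm", "arguments": {"increments": [[[0,0,0,0,0,-0.25,0.1],[0,0,0,0,0,-0.25,0.1],[0,0,0,0,0,-0.25,0.1],[0,0,0,0,0,-0.25,0.1],[0,0,0,0,0,-0.25,0.1]]]}}

```text
clock: 22.78
ee_pos: [0.5706, 0.0908, 0.0568]
eef_rot: [-0.0, 0.589, 0.808, -0.002]
wrist_force: [-2.4, -2.4, 7.3]
opening: 0.0339
finger_force: 30.0
```

```bash
python3 q.py
```

```text
22.775 turned 84.8 F [-2.4 -2.4  7.3] Tz 0.178 then 0.080 [0.5706 0.0908 0.0568] area 76.58
```

Call:
{"name": "step_arm", "arguments": {"increments": [[[0,0,0,0,0,-0.25,0.1],[0,0,0,0,0,-0.25,0.1],[0,0,0,0,0,-0.25,0.1],[0,0,0,0,0,-0.25,0.1],[0,0,0,0,0,-0.25,0.1]]]}}

```text
clock: 23.55
ee_pos: [0.5705, 0.0908, 0.0568]
eef_rot: [-0.0, 0.641, 0.768, -0.002]
wrist_force: [-3.3, -3.3, 6.8]
opening: 0.0346
finger_force: 30.1
```

```bash
python3 q.py
```

```text
23.55 turned 92.4 F [-3.3 -3.3  6.8] Tz 0.120 then -0.019 [0.5705 0.0908 0.0568] area 76.24
```

The plateau is reached: the foot touched at about 67° ± 3° and the knob has slipped since. I'm aiming for about 3.5 clicks (105° of slip, so about 172° in total).

Call:
{"name": "step_arm", "arguments": {"increments": [[[0,0,0,0,0,-0.8,0.1],[0,0,0,0,0,-0.8,0.1],[0,0,0,0,0,-0.8,0.1],[0,0,0,0,0,-0.8,0.1],[0,0,0,0,0,-0.8,0.1]]]}}

```text
clock: 24.32
ee_pos: [0.5699, 0.0908, 0.0568]
eef_rot: [-0.0, 0.787, 0.617, -0.002]
wrist_force: [-4.3, -2.9, 8.3]
opening: 0.0341
finger_force: 30.1
```

```bash
python3 q.py
```

```text
24.325 turned 116.4 F [-4.3 -2.9  8.3] Tz 0.213 then -0.020 [0.5699 0.0908 0.0568] area 76.33
```

Call:
{"name": "step_arm", "arguments": {"increments": [[[0,0,0,0,0,-0.8,0.1],[0,0,0,0,0,-0.8,0.1],[0,0,0,0,0,-0.8,0.1],[0,0,0,0,0,-0.8,0.1],[0,0,0,0,0,-0.8,0.1]]]}}

```text
clock: 25.1
ee_pos: [0.5694, 0.091, 0.0568]
eef_rot: [-0.0, 0.898, 0.44, -0.002]
wrist_force: [-4.3, -1.2, 9.3]
opening: 0.0339
finger_force: 30.2
```

```bash
python3 q.py; python3 - <<'E'
from h import *
w=r.snapshot("wrist"); cv2.imwrite("pics/w_t140.png",w)
a=cv2.imread("pics/w_t062.png")
cv2.imwrite("pics/cmp2.png",np.hstack([x[150:450,160:480] for x in(a,w)]))
E
```

```text
25.1 turned 140.4 F [-4.3 -1.2  9.3] Tz 0.214 then -0.013 [0.5694 0.091  0.0568] area 76.25
```

View pics/cmp2.png

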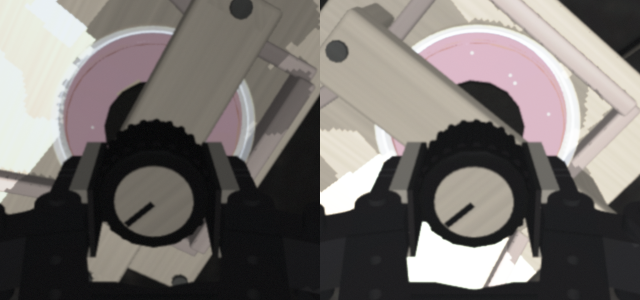

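The pointer holds the same direction between the fingers in both views ((140,212) and (460,212)), so the grip has not slipped on the knob. Slip so far is about 73°, so one more click follows.

Call:
{"name": "step_arm", "arguments": {"increments": [[[0,0,0,0,0,-1,0.1],[0,0,0,0,0,-1,0.1],[0,0,0,0,0,-1,0.1],[0,0,0,0,0,-1,0.1],[0,0,0,0,0,-1,0.1]]]}}

```text
clock: 25.92
ee_pos: [0.5689, 0.0916, 0.0568]
eef_rot: [-0.0, 0.981, 0.192, -0.003]
wrist_force: [-4.5, -0.8, 8.9]
opening: 0.0341
finger_force: 30.3
```

Call:
{"name": "step_arm", "arguments": {"increments": [[[0,0,0,0,0,0,0.1],[0,0,0,0,0,0,0.3],[0,0,0,0,0,0,0.5],[0,0,0,0,0,0,0.7],[0,0,0,0,0,0,0.82]]]}}

```text
clock: 26.55
ee_pos: [0.5715, 0.0919, 0.056]
eef_rot: [-0.0, 0.981, 0.193, -0.0]
wrist_force: [-0.4, 0.6, -0.5]
opening: 0.0697
finger_force: 0.0
```

Call:
{"name": "step_arm", "arguments": {"increments": [[[0,0,0,0,0,0,0.82],[0,0,0.3,0,0,0,0.82],[0,0,0.8,0,0,0,0.82],[0,0,1,0,0,0,0.82],[0,0,1,0,0,0,0.82]]]}}

```text
clock: 27.18
ee_pos: [0.5713, 0.092, 0.1822]
eef_rot: [-0.0, 0.981, 0.193, 0.0]
wrist_force: [-0.5, -0.2, -1.2]
opening: 0.0703
finger_force: 0.0
```

Call:
{"name": "step_arm", "arguments": {"increments": [[[0,0,1,0,0,0,0.82],[-0.5,-0.1,0.5,0,0,0,0.82],[-0.5,-0.1,0,0,0,0,0.82],[0,0,0,0,0,0,0.82],[0,0,0,0,0,0,0.82]]]}}

```text
clock: 27.8
ee_pos: [0.5321, 0.0841, 0.2407]
eef_rot: [-0.0, 0.981, 0.193, 0.001]
wrist_force: [-0.7, 0.4, -0.3]
opening: 0.0702
finger_force: 0.0
```

```bash
python3 q.py; python3 - <<'E'
from h import *
z=lambda x:cv2.resize(x,(390,390),interpolation=cv2.INTER_CUBIC)
cv2.imwrite("pics/fin.png",np.hstack([z(r.snapshot("scene")[195:295,240:340]),z(r.snapshot("wrist")[60:420,140:500])]))
E
```

```text
27.8 turned 170.4 F [-0.7  0.4 -0.3] Tz 0.011 then -0.020 [0.5321 0.0841 0.2407] area 72.14
```

View pics/fin.png

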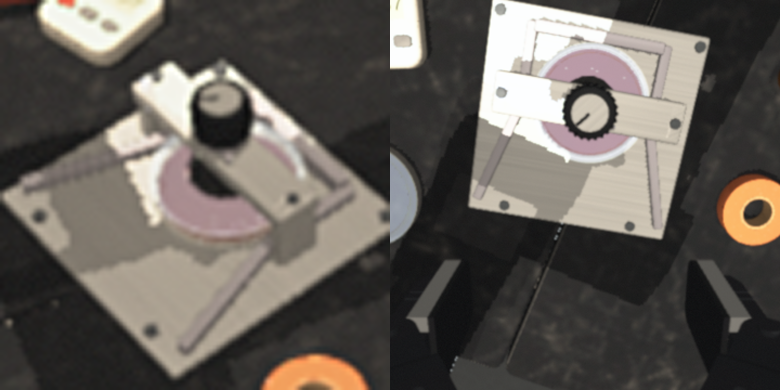

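The final view shows the plate against the back stop under the foot, the knob released (cap at (590,113)) and the gripper clear. The knob slipped about 103°, or 3.4 clicks.

```bash
python3 -c "
from bench import r
print(r.sign_off())"
```

```text
the job is handed in; nothing more can be done
None
```

I handed the job in: the plate is home against the back stop with the foot down on it. The knob slipped about 3.4 clicks by my estimate, and nothing else on the bench was touched; `sign_off` gave no verdict.

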